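# Fit the ratchet filler cap on a hand-built fuel tank

### The job

The motorcycle fuel tank is ready for its leak test: pick up the filler cap, feel its two pins into the notches of the filler neck so that it drops in, and turn it clockwise until it is fully home and its ratchet has clicked three times (never more than five), then let go. Press only gently, keep the gripper off the bare tank, and leave the other things on the bench where they are.

Things in the scene. Friction and masses are not known exactly. Their poses are not given: they have to be found in the camera images.
- cap: Loose filler cap, standing on its plug; 62 mm across, 52 tall, 0.2 to 0.3 kg. Origin at the middle of the plug's flat underside, z up. Brass plug 33 mm in diameter, 0 to 19 mm up, nose tapered from 24 mm over the first 5 mm; soft gasket (4.5 N per mm) 53 mm across, underside 16 mm up; black knurled shell 62 mm across, 19.5 to 35.5 mm up, topped by a red bar. This body is the plug with its pins.
- pin_line (a point): Point on the cap's axis between its two round steel pins, 8.2 mm above the plug's underside. The pins are 6 mm thick, point along this point's +y and -y, and end 23 mm from the axis. Axes turn with the plug.
- cap_bar (a point): Middle of the red grip bar on top of the cap's shell, 43.5 mm above the plug's underside. The bar is 14 mm wide (x), 52 mm long (y), from 35.5 to 52 mm up. Axes turn with the shell. Before any click the bar is parallel to the pins.
- ratchet (a joint): Turn of the cap's shell and bar relative to its plug and pins: 0 at the start, growing clockwise from above, a click every 0.262 rad (15 deg), resting at whole clicks. Clockwise it carries the plug round up to about 0.31 N m, then rides up, clicks and slips; anticlockwise it drives rigidly.
- tank: Bare aluminium teardrop motorcycle fuel tank, 415 mm long, 244 mm wide, skin 180 mm high at the neck, fixed on a wooden cradle. Origin on the bench under the filler neck's axis, x along the tank towards its narrow tail, z up.
- neck_rim (a point): Centre of the steel filler neck's flat rim, 202 mm above the bench; axes as the tank's. Neck 54 mm across, 22 mm proud of the skin. Its 4 mm thick flange has a 36 mm bore with two opposite notches 9 mm wide, reaching 24.5 mm from the axis. They lie along the tank's y but were welded by hand, up to 0.9 rad off either way: look or feel for them. Pins resting on the flange hold the plug's underside 5 mm below the rim.
- flange_underside (a point): Point on the neck's axis, 4 mm below the rim. With the pins through the notches the gasket lands with the plug's underside 16 mm below the rim. Clockwise from there: free for about 35 deg, then a ramp draws the cap down to 18 mm below the rim (about 0.12 N m), then level, and a hard stop at 70 deg. Anticlockwise is walled off at the notch.
- flux_tin: Bystander: paper-labelled steel tin, 60 mm in diameter, 70 mm tall; origin at the middle of its underside.
- hammer: Bystander: hammer lying on the bench, 260 mm long, wooden handle along its x.
- doming_block: Bystander: dark steel doming block, a 50 mm cube; origin at the middle of its underside.
Not all that is in view belongs to the job. What is shaped like the cap but blue or purple is not meant.

How it is judged (in metres and radians):
On the way, in this order (a step that is already met when the one before it is completed fails the run):
1. the cap has dropped into the neck: both pins are through the notches (horizontal distance between cap and neck_rim below 0.004 m and z of cap in the frame of neck_rim below -0.013 m), for 0.1 s.
2. the cap is drawn down and its ratchet has clicked three times (value of joint ratchet above 0.73 rad and z of cap in the frame of neck_rim below -0.0172 m), for 0.1 s.
At the end, for the whole second after the job is handed in: The cap stands level on the neck, within 4 mm of its axis, its underside at least 17.2 mm below the rim (drawn down on the gasket, so the pins are under the ramps), its ratchet 3 to 5 clicks on (0.73 to 1.45 rad); it is at rest and let go (all of step 2 and horizontal distance between cap and neck_rim below 0.004 m and angle between cap's own z axis and vertical below 0.05 rad and value of joint ratchet below 1.45 rad and linear speed of cap below 0.01 m/s and angular speed of cap below 0.1 rad/s); the robot touches nothing.
It fails at once if the cap is pressed on the neck with more than 30 N while its pins are not yet through the notches (contact force between cap and tank above 30 N and z of cap in the frame of neck_rim above -0.0125 m).
It fails at once if the cap is forced against the neck with more than 80 N (contact force between cap and tank above 80 N).
It fails at once if the gripper or arm touches the tank (over 2 N) (contact force between any of the fingers, the arm and tank above 2 N).
It fails at once if the ratchet is turned past five clicks (value of joint ratchet above 1.5 rad).
It fails at once if the tin, hammer or doming block is moved by more than 20 mm (distance of any of flux_tin, hammer, doming_block from where it was at the start of the episode above 0.02 m).
It also fails if it takes over 72 s, if anything falls off the work surface, if the arm or the gripper's body presses on something with over 40 N, if the wrist force passes 120 N, or if a joint passes its speed limit or range.

### The arm

A 7-joint arm with a two-finger parallel gripper is mounted at the origin on the work surface. World frame = base frame: x ahead of the robot, y to its left, z up, the work surface at z = 0. Lengths are in mm, angles in degrees, forces in N, time in s.
With the tool pointing down it reaches from about 350 to 900 mm from the base axis. Payload 19.9 kg.
Tool frame: the origin (TCP) lies midway between the tips of the shut fingers; the grasp point (between the pads) lies 19 mm behind it (ctrl.tcp_to_grasp is the distance from the TCP to the grasp point, in mm); z points along the fingers, y is the line along which they close (so a half turn about z gives the same grasp; the last joint's range is limited). The gripper opens to 94 mm and grips with 3 to 60 N. Pads are 16 mm wide; open, the fingers measure 119 mm over their backs; the gripper's body (75 mm by 177 mm) begins 78 mm behind the grasp point.
Start: joints at [-71.247, 23.915, -0.59, 92.452, 0.269, 63.638, -3.037], TCP at [225.299, 582.957, 205.425] pointing down, gripper open.
Joint ranges: [-161.28, 161.28], [-22.2, 115.67], [-73.04, 71.86], [3.21, 147.25], [-68.34, 248.33], [10.77, 114.83], [-161.83, 161.83]. Speed limits (degrees/s): [108.29, 108.29, 136.94, 136.94, 172.46, 172.46, 172.46].

### API

Orientations are given as [roll, pitch, yaw] about the fixed x, y, z axes, in that order (R = Rz(yaw) Ry(pitch) Rx(roll)).
In Python, from rig import telemetry, vision, sign_off, ctrl gives the robot as it stands. The module is installed in compiled form; this text tells all that it offers.
- The arm moves only by the tool jog_arm, never from a script. Its argument "deltas" is a list of rows, each an object of numbers: "dx", "dy", "dz": the shift along the tool's x, y, z as a fraction of full scale; "rx", "ry", "rz": the turn, a rotation vector about the tool's x, y, z as a fraction of full scale; "jaw": the closure, from -1 (fully open) to 1 (shut), so that 0 is half open. A call has 1 to 10 rows; each row shifts and turns the commanded pose from where the row before left it, along the tool's axes as they then stand; what a row does not reach is not made up. Full scale, the value 1, is 2 cm for a shift and 4 degrees for a turn. A row lasts 1/10 s, in which the tool goes at most 50 mm and 8.59 degrees, less where a joint would pass 70% of its speed; a pose out of reach is approached as far as the arm can. A call with a number of a shift or a turn outside -1 to 1 is refused whole. A call with a gripper value outside its range is refused whole. The fingers move at their own pace and stop on an object; the grip force is fixed at half the most. Time passes only in rows, so rows that do not move let the fingers close. It gives the time, the measured TCP pose, the force, the opening and the grip force at its end, in the units of the state.
- telemetry.get_obs(): the state, without advancing time (a new reading comes with each control period).
- vision.get_image(name): name is "side" or "top" or "wrist"; returns a dict with "color" (400x640x3 uint8, red, green, blue), "camera_matrix" (3x3 intrinsics, pixels), "D" ([k1, k2, p1, p2, k3] as OpenCV has them; the pictures are not rectified), "position" and "attitude" of the camera in the world. Camera axes: x right, y down, z forward; pixel columns grow to the right and rows downward; lengths in mm; the calibration is good to about 2 mm. A picture is of the moment at which its call begins. There is no depth.
- sign_off(): hands the job in; it is judged then, once.
The state is a dict: "time_s": time; "q": joint angles; "joint_vel": joint speeds; "effort": joint torques, N m; "tool_pos": TCP position; "orientation": TCP orientation; "contact_force": force on the tool from outside, world axes, zero at the start; "wrist_torque": the same for the moment, N m; "grip_width": opening from 0.0 (shut) to 1.0 (fully open); "gripper_force": force on a finger pad.
Only numpy, scipy, OpenCV 4.12 (cv2) and the standard library are available. Lean on these libraries where they do the work, as an engineer would, in place of code of your own. Each camera call takes 0.05 s, during which the arm holds its last target. There are 200 camera calls.

## Working session

There is one attempt and no reset: what is moved stays moved. The work goes in short steps, Python scripts to look and compute and a tool call to move; the robot and the scene stay as the last step left them, time stands still between calls to the robot, and variables do not carry over. Pictures are saved under pics/ and viewed, at most 10 in all, crops included, and the job is handed in when it is done.

Besides the shell and the picture viewer there is one more tool, called after "Emit:" by a JSON object that holds its "method" and its "body", one argument or row to a line. jog_arm: Moves the arm, as the interface text tells. Shift numbers are shares of 2 cm and turn numbers shares of 4 degrees, none past 1 either way. Its arguments: {"type":"object","properties":{"deltas":{"type":"array","items":{"type":"object","properties":{"dx":{"type":"number"},"dy":{"type":"number"},"dz":{"type":"number"},"rx":{"type":"number"},"ry":{"type":"number"},"rz":{"type":"number"},"jaw":{"type":"number"}}}}},"required":["deltas"]}

```bash
mkdir -p pics; cat > h.py <<'E'
import numpy as np, cv2, json
from scipy.spatial.transform import Rotation as R
from rig import telemetry, vision, ctrl
def snap(n):
    im=vision.get_image(n); return im
def pose(im):
    a=np.array(im['attitude'],float)
    Rm=a if a.shape==(3,3) else (R.from_euler('xyz',a,degrees=True).as_matrix() if a.size==3 else R.from_quat(a).as_matrix())
    return Rm,np.array(im['position'],float)
def ray(im,uv):
    Rm,p=pose(im)
    n=cv2.undistortPoints(np.array(uv,float).reshape(-1,1,2),np.array(im['camera_matrix'],float),np.array(im['D'],float)).reshape(-1,2)
    d=np.c_[n,np.ones(len(n))]@Rm.T
    return p,d
def onplane(im,uv,z):
    p,d=ray(im,uv); return p+d*((z-p[2])/d[:,2])[:,None]
def save(im,name): cv2.imwrite('pics/'+name,cv2.cvtColor(im['color'],cv2.COLOR_RGB2BGR))
E
python3 - <<'E'
from h import *
o=telemetry.get_obs(); print({k:np.round(v,2).tolist() for k,v in o.items()})
ims=[snap(n) for n in('top','side')]
for n,im in zip(('top','side'),ims):
    print(n,np.round(im['position'],1),im['attitude'],np.round(im['camera_matrix'],1).tolist()); save(im,n+'0.png')
E
```

```text
{'time_s': 0.0, 'q': [-71.25, 23.95, -0.59, 92.48, 0.27, 63.64, -3.04], 'joint_vel': [-0.03, -0.02, 0.11, 0.05, -0.07, 0.06, -0.07], 'effort': [-0.0, -85.13, 0.64, -42.6, -0.05, 0.02, 0.0], 'tool_pos': [225.2, 582.63, 204.82], 'orientation': [-179.93, 0.0, 158.87], 'contact_force': [-0.9, -0.42, -0.4], 'wrist_torque': [-0.02, 0.02, -0.03], 'gripper_force': 0.0, 'grip_width': 1.0}
top [ 373.1  -69.8 1234.5] [-172.69709317    0.52552945  -89.2432999 ] [[380.0, 0.0, 326.8], [0.0, 380.0, 202.9], [0.0, 0.0, 1.0]]
side [  72.3 -813.   934. ] [-131.60807725   -0.69502223  -31.79727965] [[486.2, 0.0, 319.0], [0.0, 486.2, 200.1], [0.0, 0.0, 1.0]]
```

View pics/top0.png

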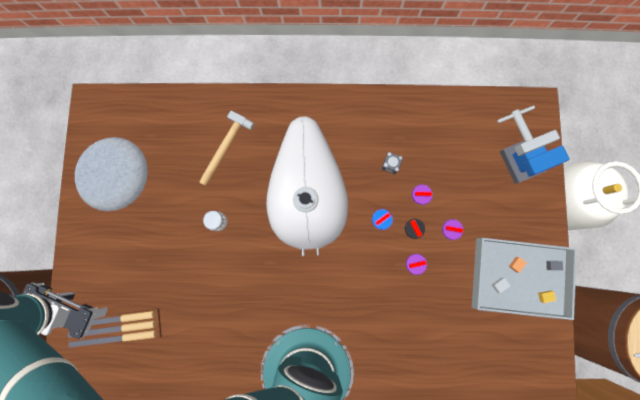

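View pics/side0.png

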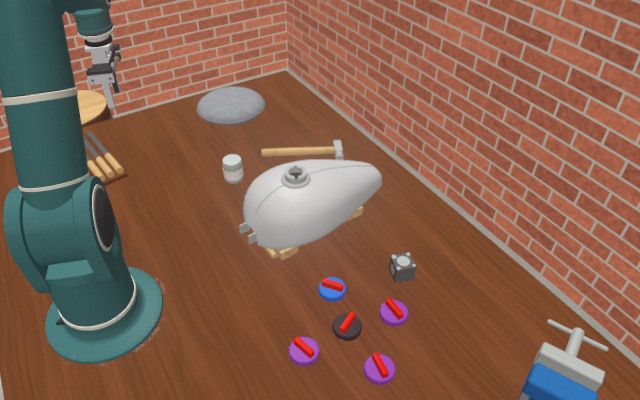

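Top view: the caps are black at (415,229), blue at (382,219) and purple at (423,194), (453,229) and (417,264). The black one matches the description. The neck is at (306,199). Next I'll measure and check a close crop.

```bash
python3 - <<'E'
from h import *
t=snap('top'); s=snap('side')
def red(im,c,r=16):
    hsv=cv2.cvtColor(im['color'],cv2.COLOR_RGB2HSV)
    m=(cv2.inRange(hsv,(0,170,120),(6,255,255))|cv2.inRange(hsv,(174,170,120),(180,255,255)))
    w=np.zeros_like(m); cv2.circle(w,c,r,255,-1); m&=w
    ys,xs=np.nonzero(m); return np.c_[xs,ys].astype(float)
pt=red(t,(415,229)); ps=red(s,(347,325),20)
P=onplane(t,pt,52); c=P.mean(0); u,sv,v=np.linalg.svd((P-c)[:,:2]); print('bar top',c.round(1),'long dir deg',np.degrees(np.arctan2(v[0,1],v[0,0])).round(1),len(pt))
print('len,wid',np.ptp((P-c)[:,:2]@v.T,axis=0))
print('side bar',onplane(s,ps,50).mean(0).round(1))
def tri(a,ua,b,ub):
    p,d=ray(a,[ua]);q,e=ray(b,[ub]);d=d[0]/np.linalg.norm(d);e=e[0]/np.linalg.norm(e)
    A=np.c_[d,-e];x=np.linalg.lstsq(A,q-p,rcond=None)[0];return (p+d*x[0]).round(1),(q+e*x[1]).round(1)
print('neck',tri(t,(306,199),s,(295.5,175)), onplane(t,[(306,199)],202),onplane(s,[(295.5,177)],202))
tc=t['color'];sc=s['color']
a=cv2.resize(tc[184:214,286:326],(400,300),interpolation=cv2.INTER_CUBIC)
b=cv2.resize(sc[160:190,275:315],(400,300),interpolation=cv2.INTER_CUBIC)
c2=cv2.resize(tc[209:249,388:442],(400,300),interpolation=cv2.INTER_CUBIC)
d2=cv2.resize(sc[305:345,320:374],(400,300),interpolation=cv2.INTER_CUBIC)
cv2.imwrite('pics/crop.png',np.vstack([np.hstack([a,b]),np.hstack([c2,d2])])[:,:,::-1])
w=snap('wrist'); print('wrist cam',w['position'],w['attitude'],w['camera_matrix'])
E
```

```text
bar top [ 449.3 -334.6   52. ] long dir deg -152.9 95
len,wid [52.34520706 17.69603583]
side bar [ 450.6 -338.7   50. ]
neck (array([516.6,  -0.9, 193.6]), array([518.6,  -1.7, 193.8])) [[515.47567119  -1.41577143 202.        ]] [[509.81093683 -17.40391198 202.        ]]
wrist cam [154.56920345 609.33570922 383.62820197] [1.64982531e+02 2.22275612e-02 6.89405352e+01] [[330.61126301   0.         317.11525192]
 [  0.         330.61126301 203.71481425]
 [  0.           0.           1.        ]]
```

View pics/crop.png

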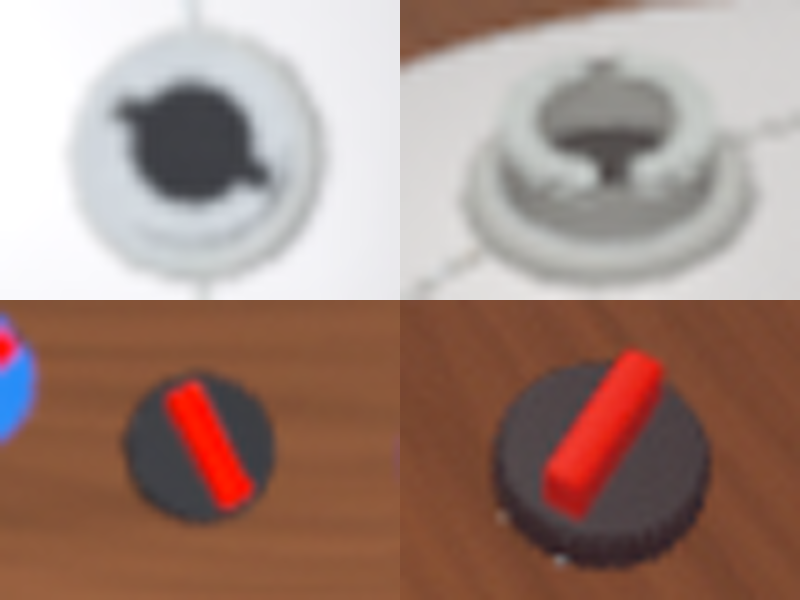

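Crop: the black cap's red bar stands out clearly and the tips of its pins lie along the bar. The neck bore is at about (304.7,197.7) in the top view, with notches running from upper left to lower right, about 63° in the world. I'll plan a fly-by over the neck for a closer look with the wrist camera.

```bash
cat > plan.py <<'E'
import sys; from h import *
def plan(target,yaw,smax=1.0,cur=None):
    o=telemetry.get_obs(); p,y=cur or (np.array(o['tool_pos']),o['orientation'][2])
    p=np.array(p,float);rows=[]
    while len(rows)<60:
        dy=(yaw-y+180)%360-180; d=np.array(target,float)-p
        c,s=np.cos(np.radians(y)),np.sin(np.radians(y))
        t=np.array([c*d[0]+s*d[1], s*d[0]-c*d[1], -d[2]])/20  # tool x=(c,s), y=(s,-c), z down
        if np.abs(t).max()<.03 and abs(dy)<.3: break
        t=np.round(t*min(1,smax/np.abs(t).max()),2); r=np.round(np.clip(-dy/4,-1,1),2)
        rows.append(dict(dx=t[0],dy=t[1],dz=t[2],rz=r))
        w=t*20; p=p+np.array([c*w[0]+s*w[1], s*w[0]-c*w[1], -w[2]]); y-=4*r
    for i in range(0,len(rows),10): print('[%s]'%','.join('{'+','.join(f'"{k}":{v:g}' for k,v in r.items() if v)+'}' for r in rows[i:i+10]))
    return p,y
E
python3 - <<'E'
from plan import *
t=snap('top'); P=onplane(t,[(304.7,197.7),(297.8,194.3),(311.8,201.4)],202); print(P.round(1)); d=P[2]-P[1]; print(np.degrees(np.arctan2(d[1],d[0])),np.hypot(*d[:2]))
plan(list(P[0][:2])+[330],63)
E
```

```text
[[519.    2.2 202. ]
 [528.3  21.4 202. ]
 [509.  -17.5 202. ]]
-116.31792133950866 43.375609074644366
[{"dx":-1,"dy":-0.9,"dz":-0.26,"rz":1},{"dx":-1,"dy":-0.78,"dz":-0.24,"rz":1},{"dx":-1,"dy":-0.68,"dz":-0.23,"rz":1},{"dx":-1,"dy":-0.58,"dz":-0.22,"rz":1},{"dx":-1,"dy":-0.49,"dz":-0.21,"rz":1},{"dx":-1,"dy":-0.4,"dz":-0.21,"rz":1},{"dx":-1,"dy":-0.33,"dz":-0.2,"rz":1},{"dx":-1,"dy":-0.25,"dz":-0.2,"rz":1},{"dx":-1,"dy":-0.18,"dz":-0.19,"rz":1},{"dx":-1,"dy":-0.11,"dz":-0.19,"rz":1}]
[{"dx":-1,"dy":-0.03,"dz":-0.19,"rz":1},{"dx":-1,"dy":0.03,"dz":-0.19,"rz":1},{"dx":-1,"dy":0.11,"dz":-0.19,"rz":1},{"dx":-1,"dy":0.18,"dz":-0.2,"rz":1},{"dx":-1,"dy":0.25,"dz":-0.2,"rz":1},{"dx":-1,"dy":0.32,"dz":-0.2,"rz":1},{"dx":-1,"dy":0.4,"dz":-0.21,"rz":1},{"dx":-1,"dy":0.49,"dz":-0.21,"rz":1},{"dx":-1,"dy":0.58,"dz":-0.22,"rz":1},{"dx":-1,"dy":0.67,"dz":-0.23,"rz":1}]
[{"dx":-1,"dy":0.78,"dz":-0.24,"rz":1},{"dx":-1,"dy":0.9,"dz":-0.26,"rz":1},{"dx":-0.97,"dy":1,"dz":-0.27,"rz":1},{"dx":-0.84,"dy":1,"dz":-0.25,"rz":0.97},{"dx":-0.73,"dy":1,"dz":-0.24},{"dx":-0.73,"dy":1,"dz":-0.24},{"dx":-0.73,"dy":1,"dz":-0.24},{"dx":-0.73,"dy":1,"dz":-0.24},{"dx":-0.2,"dy":0.28,"dz":-0.07}]
```

Emit:
{"method": "jog_arm", "body": {
  "deltas": [
    {"dx": -1,"dy": -0.9,"dz": -0.4,"rz": 1},
    {"dx": -1,"dy": -0.8,"dz": -0.4,"rz": 1},
    {"dx": -1,"dy": -0.7,"dz": -0.4,"rz": 1},
    {"dx": -1,"dy": -0.6,"dz": -0.4,"rz": 1},
    {"dx": -1,"dy": -0.5,"dz": -0.4,"rz": 1},
    {"dx": -1,"dy": -0.4,"dz": -0.4,"rz": 1},
    {"dx": -1,"dy": -0.3,"dz": -0.4,"rz": 1},
    {"dx": -1,"dy": -0.25,"dz": -0.4,"rz": 1},
    {"dx": -1,"dy": -0.2,"dz": -0.4,"rz": 1},
    {"dx": -1,"dy": -0.1,"dz": -0.4,"rz": 1}
  ]
}}

```text
schema error: expected keys dx, dy, dz, rx, ry, rz, jaw
```

Emit:
{"method": "jog_arm", "body": {
  "deltas": [
    {"dx": -1,"dz": -0.4,"rz": 1},
    {"dx": -1,"dz": -0.4,"rz": 1},
    {"dx": -1,"dy": 0.1,"dz": -0.4,"rz": 1},
    {"dx": -1,"dy": 0.2,"dz": -0.4,"rz": 1},
    {"dx": -1,"dy": 0.25,"dz": -0.2,"rz": 1},
    {"dx": -1,"dy": 0.3,"rz": 1},
    {"dx": -1,"dy": 0.4,"rz": 1},
    {"dx": -1,"dy": 0.5,"rz": 1},
    {"dx": -1,"dy": 0.6,"rz": 1},
    {"dx": -1,"dy": 0.7,"rz": 1}
  ]
}}

```text
schema error: expected keys dx, dy, dz, rx, ry, rz, jaw
```

```bash
python3 - <<'E'
from plan import *
plan([517,1,330],63)
E
```

```text
[{"dx":-1,"dy":-0.91,"dz":-0.26,"rz":1},{"dx":-1,"dy":-0.79,"dz":-0.24,"rz":1},{"dx":-1,"dy":-0.68,"dz":-0.23,"rz":1},{"dx":-1,"dy":-0.58,"dz":-0.22,"rz":1},{"dx":-1,"dy":-0.49,"dz":-0.21,"rz":1},{"dx":-1,"dy":-0.41,"dz":-0.21,"rz":1},{"dx":-1,"dy":-0.33,"dz":-0.2,"rz":1},{"dx":-1,"dy":-0.25,"dz":-0.2,"rz":1},{"dx":-1,"dy":-0.18,"dz":-0.2,"rz":1},{"dx":-1,"dy":-0.11,"dz":-0.19,"rz":1}]
[{"dx":-1,"dy":-0.04,"dz":-0.19,"rz":1},{"dx":-1,"dy":0.03,"dz":-0.19,"rz":1},{"dx":-1,"dy":0.1,"dz":-0.19,"rz":1},{"dx":-1,"dy":0.17,"dz":-0.2,"rz":1},{"dx":-1,"dy":0.24,"dz":-0.2,"rz":1},{"dx":-1,"dy":0.32,"dz":-0.2,"rz":1},{"dx":-1,"dy":0.4,"dz":-0.21,"rz":1},{"dx":-1,"dy":0.48,"dz":-0.21,"rz":1},{"dx":-1,"dy":0.57,"dz":-0.22,"rz":1},{"dx":-1,"dy":0.67,"dz":-0.23,"rz":1}]
[{"dx":-1,"dy":0.78,"dz":-0.24,"rz":1},{"dx":-1,"dy":0.89,"dz":-0.26,"rz":1},{"dx":-0.97,"dy":1,"dz":-0.27,"rz":1},{"dx":-0.85,"dy":1,"dz":-0.25,"rz":0.97},{"dx":-0.74,"dy":1,"dz":-0.24},{"dx":-0.73,"dy":1,"dz":-0.24},{"dx":-0.74,"dy":1,"dz":-0.24},{"dx":-0.73,"dy":1,"dz":-0.23},{"dx":-0.2,"dy":0.27,"dz":-0.07}]
```

All seven keys are needed in every row.

Emit:
{"method": "jog_arm", "body": {
  "deltas": [
    {"dx": -1,"dy": -0.9,"dz": -0.4,"rx": 0,"ry": 0,"rz": 1,"jaw": -1},
    {"dx": -1,"dy": -0.8,"dz": -0.4,"rx": 0,"ry": 0,"rz": 1,"jaw": -1},
    {"dx": -1,"dy": -0.7,"dz": -0.4,"rx": 0,"ry": 0,"rz": 1,"jaw": -1},
    {"dx": -1,"dy": -0.6,"dz": -0.4,"rx": 0,"ry": 0,"rz": 1,"jaw": -1},
    {"dx": -1,"dy": -0.5,"dz": -0.4,"rx": 0,"ry": 0,"rz": 1,"jaw": -1},
    {"dx": -1,"dy": -0.4,"dz": -0.4,"rx": 0,"ry": 0,"rz": 1,"jaw": -1},
    {"dx": -1,"dy": -0.3,"dz": -0.4,"rx": 0,"ry": 0,"rz": 1,"jaw": -1},
    {"dx": -1,"dy": -0.25,"dz": -0.4,"rx": 0,"ry": 0,"rz": 1,"jaw": -1},
    {"dx": -1,"dy": -0.2,"dz": -0.4,"rx": 0,"ry": 0,"rz": 1,"jaw": -1},
    {"dx": -1,"dy": -0.1,"dz": -0.4,"rx": 0,"ry": 0,"rz": 1,"jaw": -1}
  ]
}}

```text
time_s: 1.3
tool_pos: [326.7, 379.9, 285.8]
orientation: [-180.0, -0.0, 118.7]
contact_force: [0.2, -0.1, 0.6]
grip_width: 1.002
gripper_force: 0.0
```

Emit:
{"method": "jog_arm", "body": {
  "deltas": [
    {"dx": -1,"dy": 0,"dz": -0.4,"rx": 0,"ry": 0,"rz": 1,"jaw": -1},
    {"dx": -1,"dy": 0,"dz": -0.4,"rx": 0,"ry": 0,"rz": 1,"jaw": -1},
    {"dx": -1,"dy": 0.1,"dz": -0.4,"rx": 0,"ry": 0,"rz": 1,"jaw": -1},
    {"dx": -1,"dy": 0.2,"dz": -0.4,"rx": 0,"ry": 0,"rz": 1,"jaw": -1},
    {"dx": -1,"dy": 0.25,"dz": -0.2,"rx": 0,"ry": 0,"rz": 1,"jaw": -1},
    {"dx": -1,"dy": 0.3,"dz": 0,"rx": 0,"ry": 0,"rz": 1,"jaw": -1},
    {"dx": -1,"dy": 0.4,"dz": 0,"rx": 0,"ry": 0,"rz": 1,"jaw": -1},
    {"dx": -1,"dy": 0.5,"dz": 0,"rx": 0,"ry": 0,"rz": 1,"jaw": -1},
    {"dx": -1,"dy": 0.6,"dz": 0,"rx": 0,"ry": 0,"rz": 1,"jaw": -1},
    {"dx": -1,"dy": 0.7,"dz": 0,"rx": 0,"ry": 0,"rz": 1,"jaw": -1}
  ]
}}

```text
time_s: 2.3
tool_pos: [424.6, 188.8, 321.4]
orientation: [-180.0, 0.0, 78.6]
contact_force: [0.1, 0.5, -0.1]
grip_width: 0.997
gripper_force: 0.0
```

```bash
sed -i 's/for k,v in r.items() if v)/for k,v in dict(r,rx=0,ry=0,jaw=JAW).items())/; s/^def plan/JAW=-1\ndef plan/' plan.py; python3 - <<'E'
from plan import *
plan([517,1,330],63)
E
```

```text
[{"dx":-1,"dy":0.77,"dz":-0.05,"rz":1,"rx":0,"ry":0,"jaw":-1},{"dx":-1,"dy":0.89,"dz":-0.06,"rz":1,"rx":0,"ry":0,"jaw":-1},{"dx":-0.98,"dy":1,"dz":-0.06,"rz":1,"rx":0,"ry":0,"jaw":-1},{"dx":-0.85,"dy":1,"dz":-0.05,"rz":0.89,"rx":0,"ry":0,"jaw":-1},{"dx":-0.75,"dy":1,"dz":-0.05,"rz":-0,"rx":0,"ry":0,"jaw":-1},{"dx":-0.75,"dy":1,"dz":-0.05,"rz":-0,"rx":0,"ry":0,"jaw":-1},{"dx":-0.74,"dy":1,"dz":-0.05,"rz":-0,"rx":0,"ry":0,"jaw":-1},{"dx":-0.75,"dy":1,"dz":-0.05,"rz":-0,"rx":0,"ry":0,"jaw":-1},{"dx":-0.09,"dy":0.13,"dz":-0.01,"rz":-0,"rx":0,"ry":0,"jaw":-1}]
```

Emit:
{"method": "jog_arm", "body": {
  "deltas": [
    {"dx": -1,"dy": 0.77,"dz": -0.05,"rz": 1,"rx": 0,"ry": 0,"jaw": -1},
    {"dx": -1,"dy": 0.89,"dz": -0.05,"rz": 1,"rx": 0,"ry": 0,"jaw": -1},
    {"dx": -0.98,"dy": 1,"dz": -0.05,"rz": 1,"rx": 0,"ry": 0,"jaw": -1},
    {"dx": -0.85,"dy": 1,"dz": -0.05,"rz": 0.9,"rx": 0,"ry": 0,"jaw": -1},
    {"dx": -0.75,"dy": 1,"dz": -0.05,"rz": 0,"rx": 0,"ry": 0,"jaw": -1},
    {"dx": -0.75,"dy": 1,"dz": -0.05,"rz": 0,"rx": 0,"ry": 0,"jaw": -1},
    {"dx": -0.75,"dy": 1,"dz": -0.05,"rz": 0,"rx": 0,"ry": 0,"jaw": -1},
    {"dx": -0.75,"dy": 1,"dz": -0.05,"rz": 0,"rx": 0,"ry": 0,"jaw": -1},
    {"dx": -0.1,"dy": 0.1,"dz": 0,"rz": 0,"rx": 0,"ry": 0,"jaw": -1},
    {"dx": 0,"dy": 0,"dz": 0,"rz": 0,"rx": 0,"ry": 0,"jaw": -1}
  ]
}}

```text
time_s: 3.3
tool_pos: [516.6, 1.9, 329.3]
orientation: [-180.0, 0.0, 63.1]
contact_force: [-0.7, -0.1, -0.2]
grip_width: 0.998
gripper_force: 0.0
```

```bash
python3 - <<'E'
from plan import *
im=snap('wrist'); o=telemetry.get_obs(); print(np.round(o['tool_pos'],1),np.round(o['orientation'],1),np.round(o['q'],1))
np.savez('neck.npz',**{k:im[k] for k in im}); save(im,'wneck.png')
Rm,p=pose(im); uv,_=cv2.projectPoints(np.array([[517.,0,202]]),cv2.Rodrigues(Rm.T)[0],-Rm.T@p,np.array(im['camera_matrix'],float),np.array(im['D'],float)); print(uv,p)
E
```

```text
[516.4   2.9 329.3] [-180.     0.    63.2] [-35.6   7.8  35.6  99.1  -4.7  74.6 -25.8]
[[[318.48931246 197.57695287]]] [549.84669766  68.3037349  507.84383169]
```

View pics/wneck.png

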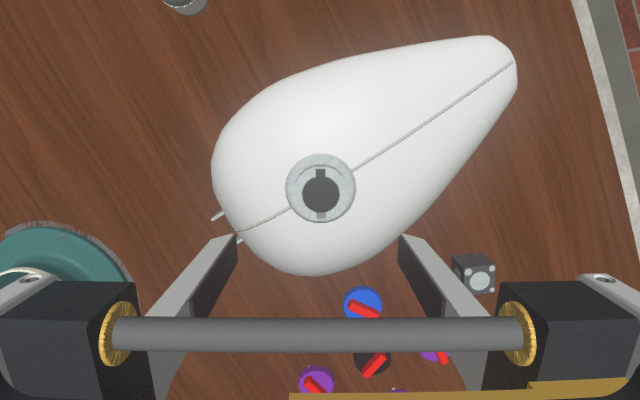

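Wrist view: the bore is at about (320.5,193), with notch tips near (321,170) and (320,217). Now I'll measure it with a dark mask.

```bash
python3 - <<'E'
from plan import *
im=dict(np.load('neck.npz')); g=cv2.cvtColor(im['color'],cv2.COLOR_RGB2GRAY)
m=np.zeros_like(g); m[158:228,290:352]=(g[158:228,290:352]<120)
ys,xs=np.nonzero(m); P=onplane(im,np.c_[xs,ys],202)[:,:2]
print(len(xs),xs.min(),xs.max(),ys.min(),ys.max(), m.sum(0)[300:342], g[160:225:1,320])
# whole neck outline: light rim vs. bore: extreme points
c=(P.max(0)+P.min(0))/2
for _ in range(5):
    r=np.hypot(*(P-c).T); tip=P[r>20.0]; core=P[r<17]
    C,rad=cv2.minEnclosingCircle(P.astype(np.float32)); c=np.array(C)
u,s,v=np.linalg.svd(tip-tip.mean(0)); print('enclosing',C,rad,'tips',len(tip),np.degrees(np.arctan2(v[0,1],v[0,0])),tip.mean(0))
E
```

```text
1091 303 338 170 212 [ 0  0  0 12 16 20 23 25 27 28 29 31 31 33 33 34 42 43 43 43 43 42 42 42
 42 35 34 33 33 31 31 29 27 26 24 21 19 15  9  0  0  0] [200 201 199 200 167 156 161 191 178 122 101 101 101 103  98 100  96 101
 101  99  96  94  99  98  97  94  95 100  97  95  94  97  95  93  93  94
  94  92  94  94  93  93  92  94  89  92  92  91  91  91  92  90 113 143
 146 144 145 145 163 186 173 152 133 209 220]
enclosing (521.013916015625, 4.872713088989258) 20.674161911010742 tips 17 -115.45082953752721 [522.09799373   5.91642417]
```

```bash
python3 - <<'E'
from plan import *
im=dict(np.load('neck.npz')); g=cv2.cvtColor(im['color'],cv2.COLOR_RGB2GRAY)
for r in(170,172,174,211,214,217): print(r,g[r,308:334])
print(g[194,296:346])
print(onplane(im,[(320.5,194)],202))
for y in (171,216):
    for x in (320,321): print(x,y,onplane(im,[(x,y)],202).round(1))
E
```

```text
170 [196 195 199 202 198 197 196 169 102 100  99 103 101 105 102 100 111 159
 202 202 204 204 206 204 203 201]
172 [201 199 198 195 197 196 199 174 111 102 100 101 101  99 103 102 107 159
 199 202 204 202 202 202 204 201]
174 [199 196 198 198 194 195 195 173 111 102 100  99  98 101  99  99 109 155
 202 202 202 201 198 202 200 200]
211 [194 196 195 192 188 172 139  99  90  92  90  92  90  91  91  91  90  97
 113 150 178 185 193 202 202 199]
214 [195 191 197 197 203 204 198 193 178 143 146 147 146 148 148 147 146 160
 183 194 196 196 198 195 194 198]
217 [193 194 196 198 204 201 198 194 180 147 145 147 145 147 146 147 145 163
 186 188 190 187 192 191 194 196]
[199 198 198 197 199 179 125  93  95  96  92  95  94  96  96  93  96  95
  92  93  92  96  93  94  93  97  95  95  98  94  90  97  97  93  96  92
  93  93  94  96  96  91  96 133 184 200 199 199 201 200]
[[520.2825137    2.26203036 202.        ]]
320 171 [[529.8  22.2 202. ]]
321 171 [[530.6  21.8 202. ]]
320 216 [[510. -17. 202.]]
321 216 [[510.9 -17.5 202. ]]
```

Notch line is about 64°, and the neck centre is about (520,2.3). The two views agree to within 2 mm. Now to the cap, hovering at the same relative height.

```bash
python3 - <<'E'
from plan import *
plan([449.5,-336,180],27)
E
```

```text
[{"dx":-1,"dy":0.28,"dz":0.45,"rz":1,"rx":0,"ry":0,"jaw":-1},{"dx":-1,"dy":0.36,"dz":0.46,"rz":1,"rx":0,"ry":0,"jaw":-1},{"dx":-1,"dy":0.44,"dz":0.47,"rz":1,"rx":0,"ry":0,"jaw":-1},{"dx":-1,"dy":0.52,"dz":0.49,"rz":1,"rx":0,"ry":0,"jaw":-1},{"dx":-1,"dy":0.62,"dz":0.51,"rz":1,"rx":0,"ry":0,"jaw":-1},{"dx":-1,"dy":0.72,"dz":0.53,"rz":1,"rx":0,"ry":0,"jaw":-1},{"dx":-1,"dy":0.83,"dz":0.56,"rz":1,"rx":0,"ry":0,"jaw":-1},{"dx":-1,"dy":0.95,"dz":0.6,"rz":1,"rx":0,"ry":0,"jaw":-1},{"dx":-0.91,"dy":1,"dz":0.58,"rz":1,"rx":0,"ry":0,"jaw":-1},{"dx":-0.79,"dy":1,"dz":0.55,"rz":0.04,"rx":0,"ry":0,"jaw":-1}]
[{"dx":-0.79,"dy":1,"dz":0.55,"rz":0,"rx":0,"ry":0,"jaw":-1},{"dx":-0.79,"dy":1,"dz":0.55,"rz":0,"rx":0,"ry":0,"jaw":-1},{"dx":-0.79,"dy":1,"dz":0.55,"rz":0,"rx":0,"ry":0,"jaw":-1},{"dx":-0.78,"dy":1,"dz":0.55,"rz":0,"rx":0,"ry":0,"jaw":-1},{"dx":-0.09,"dy":0.11,"dz":0.07,"rz":0,"rx":0,"ry":0,"jaw":-1}]
```

Emit:
{"method": "jog_arm", "body": {
  "deltas": [
    {"dx": -1,"dy": 0.28,"dz": 0,"rz": 1,"rx": 0,"ry": 0,"jaw": -1},
    {"dx": -1,"dy": 0.36,"dz": 0,"rz": 1,"rx": 0,"ry": 0,"jaw": -1},
    {"dx": -1,"dy": 0.44,"dz": 0,"rz": 1,"rx": 0,"ry": 0,"jaw": -1},
    {"dx": -1,"dy": 0.52,"dz": 0,"rz": 1,"rx": 0,"ry": 0,"jaw": -1},
    {"dx": -1,"dy": 0.62,"dz": 0,"rz": 1,"rx": 0,"ry": 0,"jaw": -1},
    {"dx": -1,"dy": 0.72,"dz": 0.8,"rz": 1,"rx": 0,"ry": 0,"jaw": -1},
    {"dx": -1,"dy": 0.83,"dz": 0.8,"rz": 1,"rx": 0,"ry": 0,"jaw": -1},
    {"dx": -1,"dy": 0.95,"dz": 0.8,"rz": 1,"rx": 0,"ry": 0,"jaw": -1},
    {"dx": -0.9,"dy": 1,"dz": 0.8,"rz": 1,"rx": 0,"ry": 0,"jaw": -1},
    {"dx": -0.8,"dy": 1,"dz": 0.8,"rz": 0,"rx": 0,"ry": 0,"jaw": -1}
  ]
}}

```text
time_s: 4.35
tool_pos: [469.5, -235.3, 249.0]
orientation: [180.0, -0.0, 26.9]
contact_force: [1.4, 0.0, -0.5]
grip_width: 0.998
gripper_force: 0.0
```

Emit:
{"method": "jog_arm", "body": {
  "deltas": [
    {"dx": -0.8,"dy": 1,"dz": 0.8,"rz": 0,"rx": 0,"ry": 0,"jaw": -1},
    {"dx": -0.8,"dy": 1,"dz": 0.8,"rz": 0,"rx": 0,"ry": 0,"jaw": -1},
    {"dx": -0.8,"dy": 1,"dz": 0.8,"rz": 0,"rx": 0,"ry": 0,"jaw": -1},
    {"dx": -0.8,"dy": 1,"dz": 0.8,"rz": 0,"rx": 0,"ry": 0,"jaw": -1},
    {"dx": -0.1,"dy": 0.1,"dz": 0.3,"rz": 0,"rx": 0,"ry": 0,"jaw": -1},
    {"dx": 0,"dy": 0,"dz": 0,"rz": 0,"rx": 0,"ry": 0,"jaw": -1}
  ]
}}

```text
time_s: 4.95
tool_pos: [448.1, -337.1, 178.8]
orientation: [-180.0, 0.1, 27.1]
contact_force: [-0.2, 0.3, 1.2]
grip_width: 0.999
gripper_force: 0.0
```

```bash
python3 - <<'E'
from plan import *
im=snap('wrist'); o=telemetry.get_obs(); print(np.round(o['tool_pos'],1),np.round(o['orientation'],1),np.round(o['q'],1))
Rm,p=pose(im)
hsv=cv2.cvtColor(im['color'],cv2.COLOR_RGB2HSV)
m=cv2.inRange(hsv,(0,170,120),(6,255,255))|cv2.inRange(hsv,(174,170,120),(180,255,255))
uv,_=cv2.projectPoints(np.array([[449.5,-336,52]]),cv2.Rodrigues(Rm.T)[0],-Rm.T@p,np.array(im['camera_matrix'],float),np.array(im['D'],float)); uv=uv.ravel();print(uv)
cs=[c for c in cv2.findContours(m,0,1)[0] if cv2.contourArea(c)>100]
for c in cs:
    (x,y),wh,a=cv2.minAreaRect(c); print((round(x),round(y)),np.round(wh,1),round(a,1),cv2.contourArea(c))
c=min(cs,key=lambda c:np.hypot(*(np.array(cv2.minAreaRect(c)[0])-uv)))
P=onplane(im,c.reshape(-1,2),52)[:,:2]; 
C,wh,a=cv2.minAreaRect(P.astype(np.float32)); print('world',C,wh,a); b=cv2.boxPoints((C,wh,a)); print(b)
save(im,'wcap.png')
E
```

```text
[ 448.9 -336.4  179.5] [-180.     0.    27.2] [ -2.3  24.5  46.2 104.5 -20.3  59.7 -11.1]
[316.4034167  194.22628161]
(274, 278) [47.8  6.9] 13.2 234.0
(318, 190) [53. 14.] 90.0 490.0
world (452.9872741699219, -336.03857421875) (51.443702697753906, 13.475336074829102) 26.860464096069336
[[ 426.99634 -341.64948]
 [ 433.08478 -353.67096]
 [ 478.9782  -330.42767]
 [ 472.88977 -318.4062 ]]
```

View pics/wcap.png

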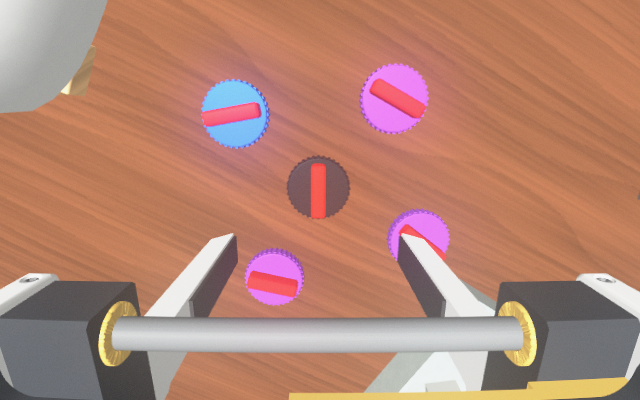

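The picture shows the black cap centred at (318,188) with its bar parallel to the tool's x axis. The bar measures 51 x 13.5 mm against the given 52 x 14, so I'm descending onto it.

Emit:
{"method": "jog_arm", "body": {
  "deltas": [
    {"dx": 0.12,"dy": 0.04,"dz": 1,"rz": 0,"rx": 0,"ry": 0,"jaw": -1},
    {"dx": 0,"dy": 0,"dz": 1,"rz": 0,"rx": 0,"ry": 0,"jaw": -1},
    {"dx": 0,"dy": 0,"dz": 1,"rz": 0,"rx": 0,"ry": 0,"jaw": -1},
    {"dx": 0,"dy": 0,"dz": 1,"rz": 0,"rx": 0,"ry": 0,"jaw": -1},
    {"dx": 0,"dy": 0,"dz": 1,"rz": 0,"rx": 0,"ry": 0,"jaw": -1},
    {"dx": 0,"dy": 0,"dz": 1,"rz": 0,"rx": 0,"ry": 0,"jaw": -1},
    {"dx": 0,"dy": 0,"dz": 0.7,"rz": 0,"rx": 0,"ry": 0,"jaw": -1},
    {"dx": 0,"dy": 0,"dz": 0.3,"rz": 0,"rx": 0,"ry": 0,"jaw": -1},
    {"dx": 0,"dy": 0,"dz": 0,"rz": 0,"rx": 0,"ry": 0,"jaw": -1},
    {"dx": 0,"dy": 0,"dz": 0,"rz": 0,"rx": 0,"ry": 0,"jaw": -1}
  ]
}}

```text
time_s: 6.0
tool_pos: [452.2, -335.9, 40.3]
orientation: [180.0, -0.0, 27.3]
contact_force: [-0.2, 0.5, -0.4]
grip_width: 0.997
gripper_force: 0.0
```

Emit:
{"method": "jog_arm", "body": {
  "deltas": [
    {"dx": 0,"dy": 0,"dz": 0.08,"rz": 0,"rx": 0,"ry": 0,"jaw": -1},
    {"dx": 0,"dy": 0,"dz": 0,"rz": 0,"rx": 0,"ry": 0,"jaw": 0.3},
    {"dx": 0,"dy": 0,"dz": 0,"rz": 0,"rx": 0,"ry": 0,"jaw": 1},
    {"dx": 0,"dy": 0,"dz": 0,"rz": 0,"rx": 0,"ry": 0,"jaw": 1},
    {"dx": 0,"dy": 0,"dz": 0,"rz": 0,"rx": 0,"ry": 0,"jaw": 1},
    {"dx": 0,"dy": 0,"dz": 0,"rz": 0,"rx": 0,"ry": 0,"jaw": 1},
    {"dx": 0,"dy": 0,"dz": 0,"rz": 0,"rx": 0,"ry": 0,"jaw": 1},
    {"dx": 0,"dy": 0,"dz": 0,"rz": 0,"rx": 0,"ry": 0,"jaw": 1},
    {"dx": 0,"dy": 0,"dz": 0,"rz": 0,"rx": 0,"ry": 0,"jaw": 1},
    {"dx": 0,"dy": 0,"dz": 0,"rz": 0,"rx": 0,"ry": 0,"jaw": 1}
  ]
}}

```text
time_s: 7.0
tool_pos: [451.8, -335.8, 37.9]
orientation: [180.0, 0.0, 27.3]
contact_force: [-0.7, 0.3, 0.1]
grip_width: 0.267
gripper_force: 0.0
```

Emit:
{"method": "jog_arm", "body": {
  "deltas": [
    {"dx": 0,"dy": 0,"dz": 0,"rz": 0,"rx": 0,"ry": 0,"jaw": 1},
    {"dx": 0,"dy": 0,"dz": 0,"rz": 0,"rx": 0,"ry": 0,"jaw": 1},
    {"dx": 0,"dy": 0,"dz": 0,"rz": 0,"rx": 0,"ry": 0,"jaw": 1}
  ]
}}

```text
time_s: 7.3
tool_pos: [451.8, -335.8, 37.9]
orientation: [180.0, 0.0, 27.3]
contact_force: [0.1, -0.3, -1.0]
grip_width: 0.146
gripper_force: 30.0
```

Emit:
{"method": "jog_arm", "body": {
  "deltas": [
    {"dx": 0,"dy": 0,"dz": -0.3,"rz": 0,"rx": 0,"ry": 0,"jaw": 1},
    {"dx": 0,"dy": 0,"dz": -1,"rz": 0,"rx": 0,"ry": 0,"jaw": 1},
    {"dx": 0,"dy": 0,"dz": -1,"rz": 0,"rx": 0,"ry": 0,"jaw": 1},
    {"dx": 0,"dy": 0,"dz": -1,"rz": 0,"rx": 0,"ry": 0,"jaw": 1},
    {"dx": 0,"dy": 0,"dz": -1,"rz": 0,"rx": 0,"ry": 0,"jaw": 1},
    {"dx": 0,"dy": 0,"dz": -1,"rz": 0,"rx": 0,"ry": 0,"jaw": 1},
    {"dx": 0,"dy": 0,"dz": -1,"rz": 0,"rx": 0,"ry": 0,"jaw": 1},
    {"dx": 0,"dy": 0,"dz": -1,"rz": 0,"rx": 0,"ry": 0,"jaw": 1},
    {"dx": 0,"dy": 0,"dz": -1,"rz": 0,"rx": 0,"ry": 0,"jaw": 1},
    {"dx": 0,"dy": 0,"dz": -1,"rz": 0,"rx": 0,"ry": 0,"jaw": 1}
  ]
}}

```text
time_s: 8.3
tool_pos: [451.4, -335.7, 225.0]
orientation: [-180.0, 0.0, 27.3]
contact_force: [0.9, 1.1, -2.3]
grip_width: 0.149
gripper_force: 30.0
```

```bash
python3 - <<'E'
import plan
from plan import *
plan.JAW=1
o=telemetry.get_obs(); print(np.round(o['tool_pos'],1),np.round(o['orientation'],1),o['grip_width'],o['contact_force'])
print(plan.plan([519.6,1.0,265],64.2))
im=snap('side'); save(im,'held.png')
E
```

```text
[ 451.4 -335.7  225. ] [-180.     0.    27.3] 0.1494462813413291 [ 0.88892122  1.10166432 -2.31850596]Traceback (most recent call last):
  File "<stdin>", line 5, in <module>
AttributeError: 'function' object has no attribute 'plan'
```

```bash
sed -i 's/^JAW=-1/JAW=1/' plan.py; python3 - <<'E'
from plan import *
print(plan([519.6,1.0,265],64.2))
im=snap('side');c=im['color'][120:330,270:430];cv2.imwrite('pics/held.png',cv2.resize(c,None,fx=3,fy=2.8)[:,:,::-1])
E
```

```text
[{"dx":0.8,"dy":-1,"dz":-0.15,"rz":-1,"rx":0,"ry":0,"jaw":1},{"dx":0.92,"dy":-1,"dz":-0.16,"rz":-1,"rx":0,"ry":0,"jaw":1},{"dx":1,"dy":-0.94,"dz":-0.16,"rz":-1,"rx":0,"ry":0,"jaw":1},{"dx":1,"dy":-0.82,"dz":-0.15,"rz":-1,"rx":0,"ry":0,"jaw":1},{"dx":1,"dy":-0.71,"dz":-0.14,"rz":-1,"rx":0,"ry":0,"jaw":1},{"dx":1,"dy":-0.61,"dz":-0.14,"rz":-1,"rx":0,"ry":0,"jaw":1},{"dx":1,"dy":-0.52,"dz":-0.13,"rz":-1,"rx":0,"ry":0,"jaw":1},{"dx":1,"dy":-0.43,"dz":-0.13,"rz":-1,"rx":0,"ry":0,"jaw":1},{"dx":1,"dy":-0.35,"dz":-0.12,"rz":-1,"rx":0,"ry":0,"jaw":1},{"dx":1,"dy":-0.27,"dz":-0.12,"rz":-0.24,"rx":0,"ry":0,"jaw":1}]
[{"dx":1,"dy":-0.25,"dz":-0.12,"rz":0,"rx":0,"ry":0,"jaw":1},{"dx":1,"dy":-0.26,"dz":-0.12,"rz":0,"rx":0,"ry":0,"jaw":1},{"dx":1,"dy":-0.25,"dz":-0.12,"rz":0,"rx":0,"ry":0,"jaw":1},{"dx":1,"dy":-0.26,"dz":-0.12,"rz":0,"rx":0,"ry":0,"jaw":1},{"dx":1,"dy":-0.25,"dz":-0.12,"rz":0,"rx":0,"ry":0,"jaw":1}]
(array([519.64308838,   0.93455609, 264.98028287]), np.float64(64.21334197496599))
```

Emit:
{"method": "jog_arm", "body": {
  "deltas": [
    {"dx": 0.8,"dy": -1,"dz": -0.5,"rz": -1,"rx": 0,"ry": 0,"jaw": 1},
    {"dx": 0.92,"dy": -1,"dz": -0.5,"rz": -1,"rx": 0,"ry": 0,"jaw": 1},
    {"dx": 1,"dy": -0.94,"dz": -0.5,"rz": -1,"rx": 0,"ry": 0,"jaw": 1},
    {"dx": 1,"dy": -0.82,"dz": -0.5,"rz": -1,"rx": 0,"ry": 0,"jaw": 1},
    {"dx": 1,"dy": -0.71,"dz": 0,"rz": -1,"rx": 0,"ry": 0,"jaw": 1},
    {"dx": 1,"dy": -0.61,"dz": 0,"rz": -1,"rx": 0,"ry": 0,"jaw": 1},
    {"dx": 1,"dy": -0.52,"dz": 0,"rz": -1,"rx": 0,"ry": 0,"jaw": 1},
    {"dx": 1,"dy": -0.43,"dz": 0,"rz": -1,"rx": 0,"ry": 0,"jaw": 1},
    {"dx": 1,"dy": -0.35,"dz": 0,"rz": -1,"rx": 0,"ry": 0,"jaw": 1},
    {"dx": 1,"dy": -0.27,"dz": 0,"rz": -0.24,"rx": 0,"ry": 0,"jaw": 1}
  ]
}}

```text
time_s: 9.35
tool_pos: [499.5, -98.7, 263.8]
orientation: [-180.0, 0.0, 64.4]
contact_force: [-0.0, 0.5, -2.3]
grip_width: 0.144
gripper_force: 30.0
```

Emit:
{"method": "jog_arm", "body": {
  "deltas": [
    {"dx": 1,"dy": -0.25,"dz": 0,"rz": 0,"rx": 0,"ry": 0,"jaw": 1},
    {"dx": 1,"dy": -0.25,"dz": 0,"rz": 0,"rx": 0,"ry": 0,"jaw": 1},
    {"dx": 1,"dy": -0.25,"dz": 0,"rz": 0,"rx": 0,"ry": 0,"jaw": 1},
    {"dx": 1,"dy": -0.25,"dz": 0,"rz": 0,"rx": 0,"ry": 0,"jaw": 1},
    {"dx": 0.7,"dy": -0.15,"dz": 0,"rz": 0,"rx": 0,"ry": 0,"jaw": 1},
    {"dx": 0.2,"dy": -0.1,"dz": 0,"rz": 0,"rx": 0,"ry": 0,"jaw": 1},
    {"dx": 0,"dy": 0,"dz": 0,"rz": 0,"rx": 0,"ry": 0,"jaw": 1},
    {"dx": 0,"dy": 0,"dz": 0,"rz": 0,"rx": 0,"ry": 0,"jaw": 1}
  ]
}}

```text
time_s: 10.15
tool_pos: [519.3, -2.0, 263.9]
orientation: [180.0, 0.0, 64.2]
contact_force: [1.1, 0.3, -2.4]
grip_width: 0.144
gripper_force: 30.0
```

```bash
python3 - <<'E'
from plan import *
o=telemetry.get_obs(); print(o)
plan([519.6,1.0,265],64.2)
im=snap('wrist'); save(im,'ins1.png')
E
```

```text
{'time_s': 10.15, 'q': array([-32.81597366,  11.05716089,  34.05960057, 104.22972142,
        -6.69602905,  66.7161231 , -22.42772042]), 'joint_vel': array([ 0.39328476, -0.13376583,  0.16452656, -0.05932579, -0.05189517,
       -0.05072929,  0.02525335]), 'effort': array([-1.14363123e+00, -5.48117316e+01,  4.65555400e+00, -4.46128964e+01,
       -1.12824726e-01, -1.64357212e-02, -6.53295801e-02]), 'tool_pos': array([519.27871819,  -1.96610995, 263.91608091]), 'orientation': array([1.79991734e+02, 1.56250541e-02, 6.41680578e+01]), 'contact_force': array([ 1.05668937,  0.32333179, -2.42031856]), 'wrist_torque': array([-0.03750898,  0.1613418 , -0.02677582]), 'gripper_force': 29.982591569423676, 'grip_width': 0.14426301413632264}
[{"dx":0.14,"dy":-0.05,"dz":-0.05,"rz":-0.01,"rx":0,"ry":0,"jaw":1}]
```

View pics/ins1.png

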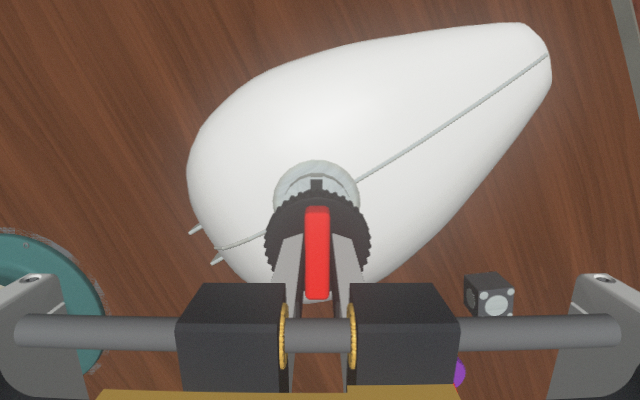

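The picture shows the notch at (316.5,185), in line with the bar at x=317, so lateral and yaw alignment are good. Next I'll check the fore-aft offset using the bar's front end and the notch tip.

```bash
python3 - <<'E'
from plan import *
im=snap('wrist'); o=telemetry.get_obs(); p=o['tool_pos']; y=np.radians(o['orientation'][2]); ax=np.array([np.cos(y),np.sin(y)]);ay=np.array([np.sin(y),-np.cos(y)])
g=cv2.cvtColor(im['color'],cv2.COLOR_RGB2GRAY)
print(p,g[165:205,316]); 
for r in (182,185,188): print(g[r,304:330])
hsv=cv2.cvtColor(im['color'],cv2.COLOR_RGB2HSV)
m=cv2.inRange(hsv,(0,150,90),(6,255,255))|cv2.inRange(hsv,(174,150,90),(180,255,255));m[:,:280]=0;m[:,350:]=0
print('red col profile top rows',[(r,np.nonzero(m[r])[0][[0,-1]].tolist()) for r in range(195,310,6) if m[r].any()], np.nonzero(m[:,317])[0][[0,-1]])
def tf(uv,z): 
    q=onplane(im,[uv],z)[0][:2]-p[:2]; return (q@ax).round(2),(q@ay).round(2)
r0=np.nonzero(m[:,317])[0][0]
print('bar front',tf((317,r0),p[2]+14.1))
for r in (178,179,180): print('notch tip',r,tf((316.5,r),202))
E
```

```text
[519.30343721  -2.03914091 263.94045287] [194 198 198 198 197 197 196 188 159 154 149 157 185 195 136  97  92  94
  94  93  93  91  91  93  87  87  82  83  85  86  84  87  92  93  84  84
  84  83  85  85]
[196 190 195 196 194 182 143  94  94  95  95  94  94  95  95  94  93 103
 154 198 197 195 199 198 200 201]
[192 189 189 192 191 186 151  90  94  93  90  93  93  94  94  97  91 102
 154 197 199 199 198 197 195 195]
[193 191 196 194 192 181 141  89  89  92  90  90  93  90  91  90  91  99
 150 195 196 196 197 190 192 194]
red col profile top rows [(207, [318, 323]), (213, [306, 328]), (219, [305, 329]), (225, [305, 329]), (231, [305, 329]), (237, [305, 329]), (243, [305, 329]), (249, [305, 329]), (255, [305, 329]), (261, [305, 329]), (267, [305, 329]), (273, [305, 329]), (279, [305, 328]), (285, [305, 328]), (291, [305, 328]), (297, [307, 327])] [208 298]
bar front (np.float64(27.9), np.float64(-0.32))
notch tip 178 (np.float64(29.52), np.float64(-0.65))
notch tip 179 (np.float64(28.77), np.float64(-0.65))
notch tip 180 (np.float64(28.02), np.float64(-0.65))
```

Emit:
{"method": "jog_arm", "body": {
  "deltas": [
    {"dx": 0.12,"dy": -0.02,"dz": 0.2,"rz": 0,"rx": 0,"ry": 0,"jaw": 1},
    {"dx": 0,"dy": 0,"dz": 0.4,"rz": 0,"rx": 0,"ry": 0,"jaw": 1},
    {"dx": 0,"dy": 0,"dz": 0.4,"rz": 0,"rx": 0,"ry": 0,"jaw": 1},
    {"dx": 0,"dy": 0,"dz": 0.2,"rz": 0,"rx": 0,"ry": 0,"jaw": 1},
    {"dx": 0,"dy": 0,"dz": 0.1,"rz": 0,"rx": 0,"ry": 0,"jaw": 1},
    {"dx": 0,"dy": 0,"dz": 0,"rz": 0,"rx": 0,"ry": 0,"jaw": 1}
  ]
}}

```text
time_s: 10.85
tool_pos: [520.0, 1.2, 237.6]
orientation: [-180.0, 0.0, 64.2]
contact_force: [-0.1, -0.8, -2.7]
grip_width: 0.148
gripper_force: 30.0
```

Emit:
{"method": "jog_arm", "body": {
  "deltas": [
    {"dx": 0,"dy": 0,"dz": 0.1,"rz": 0,"rx": 0,"ry": 0,"jaw": 1},
    {"dx": 0,"dy": 0,"dz": 0,"rz": 0,"rx": 0,"ry": 0,"jaw": 1}
  ]
}}

```text
time_s: 11.05
tool_pos: [520.1, 1.3, 235.8]
orientation: [180.0, 0.0, 64.2]
contact_force: [-0.4, 0.6, -2.2]
grip_width: 0.144
gripper_force: 30.0
```

No contact yet, just above the flange; continuing in small steps.

Emit:
{"method": "jog_arm", "body": {
  "deltas": [
    {"dx": 0,"dy": 0,"dz": 0.1,"rz": 0,"rx": 0,"ry": 0,"jaw": 1},
    {"dx": 0,"dy": 0,"dz": 0,"rz": 0,"rx": 0,"ry": 0,"jaw": 1}
  ]
}}

```text
time_s: 11.25
tool_pos: [520.1, 1.3, 233.7]
orientation: [-180.0, -0.0, 64.2]
contact_force: [-0.3, 0.7, -4.3]
grip_width: 0.146
gripper_force: 30.0
```

Emit:
{"method": "jog_arm", "body": {
  "deltas": [
    {"dx": 0,"dy": 0,"dz": 0.05,"rz": 0,"rx": 0,"ry": 0,"jaw": 1},
    {"dx": 0,"dy": 0,"dz": 0,"rz": 0,"rx": 0,"ry": 0,"jaw": 1}
  ]
}}

```text
time_s: 11.45
tool_pos: [520.1, 1.4, 232.8]
orientation: [180.0, -0.0, 64.2]
contact_force: [0.9, 0.5, -3.4]
grip_width: 0.145
gripper_force: 30.0
```

Emit:
{"method": "jog_arm", "body": {
  "deltas": [
    {"dx": 0,"dy": 0,"dz": 0.1,"rz": 0,"rx": 0,"ry": 0,"jaw": 1},
    {"dx": 0,"dy": 0,"dz": 0,"rz": 0,"rx": 0,"ry": 0,"jaw": 1}
  ]
}}

```text
time_s: 11.65
tool_pos: [520.1, 1.4, 230.7]
orientation: [-180.0, 0.0, 64.2]
contact_force: [0.9, 1.9, -3.0]
grip_width: 0.144
gripper_force: 30.0
```

Emit:
{"method": "jog_arm", "body": {
  "deltas": [
    {"dx": 0,"dy": 0,"dz": 0.1,"rz": 0,"rx": 0,"ry": 0,"jaw": 1},
    {"dx": 0,"dy": 0,"dz": 0,"rz": 0,"rx": 0,"ry": 0,"jaw": 1}
  ]
}}

```text
time_s: 11.85
tool_pos: [520.1, 1.3, 228.7]
orientation: [-180.0, 0.0, 64.2]
contact_force: [1.7, 2.1, -3.0]
grip_width: 0.146
gripper_force: 30.0
```

Emit:
{"method": "jog_arm", "body": {
  "deltas": [
    {"dx": 0,"dy": 0,"dz": 0.1,"rz": 0,"rx": 0,"ry": 0,"jaw": 1},
    {"dx": 0,"dy": 0,"dz": 0,"rz": 0,"rx": 0,"ry": 0,"jaw": 1}
  ]
}}

```text
time_s: 12.05
tool_pos: [520.0, 1.3, 226.7]
orientation: [-180.0, 0.0, 64.2]
contact_force: [1.5, 1.4, -3.3]
grip_width: 0.141
gripper_force: 30.0
```

Emit:
{"method": "jog_arm", "body": {
  "deltas": [
    {"dx": 0,"dy": 0,"dz": 0.1,"rz": 0,"rx": 0,"ry": 0,"jaw": 1},
    {"dx": 0,"dy": 0,"dz": 0,"rz": 0,"rx": 0,"ry": 0,"jaw": 1}
  ]
}}

```text
time_s: 12.25
tool_pos: [519.9, 1.2, 224.6]
orientation: [-180.0, 0.0, 64.2]
contact_force: [0.2, 1.1, -2.9]
grip_width: 0.148
gripper_force: 30.0
```

Emit:
{"method": "jog_arm", "body": {
  "deltas": [
    {"dx": 0,"dy": 0,"dz": 0.05,"rz": 0,"rx": 0,"ry": 0,"jaw": 1},
    {"dx": 0,"dy": 0,"dz": 0,"rz": 0,"rx": 0,"ry": 0,"jaw": 1}
  ]
}}

```text
time_s: 12.45
tool_pos: [520.0, 1.2, 223.8]
orientation: [-180.0, 0.0, 64.2]
contact_force: [-0.4, 1.5, -1.8]
grip_width: 0.15
gripper_force: 30.0
```

The cap has dropped in to gasket level. Now turning clockwise (yaw decreasing) and watching the forces.

Emit:
{"method": "jog_arm", "body": {
  "deltas": [
    {"dx": 0,"dy": 0,"dz": 0,"rz": 0.8,"rx": 0,"ry": 0,"jaw": 1},
    {"dx": 0,"dy": 0,"dz": 0,"rz": 0.8,"rx": 0,"ry": 0,"jaw": 1},
    {"dx": 0,"dy": 0,"dz": 0,"rz": 0.8,"rx": 0,"ry": 0,"jaw": 1},
    {"dx": 0,"dy": 0,"dz": 0,"rz": 0.8,"rx": 0,"ry": 0,"jaw": 1},
    {"dx": 0,"dy": 0,"dz": 0,"rz": 0.8,"rx": 0,"ry": 0,"jaw": 1},
    {"dx": 0,"dy": 0,"dz": 0,"rz": 0,"rx": 0,"ry": 0,"jaw": 1}
  ]
}}

```text
time_s: 13.05
tool_pos: [520.1, 1.2, 223.9]
orientation: [180.0, 0.0, 48.2]
contact_force: [0.2, 0.7, -1.9]
grip_width: 0.147
gripper_force: 30.0
```

```bash
cat > st.py <<'E'
from rig import telemetry; import numpy as np
o=telemetry.get_obs()
for k in('time_s','tool_pos','orientation','contact_force','wrist_torque','q'): print(k,np.round(o[k],2))
E
python3 st.py
```

```text
time_s 13.05
tool_pos [520.1    1.23 223.89]
orientation [1.7999e+02 1.0000e-02 4.8170e+01]
contact_force [ 0.16  0.7  -1.93]
wrist_torque [ 0.26  0.15 -0.  ]
q [-34.29  13.87  36.06 107.07  -9.19  61.95 -36.52]
```

Emit:
{"method": "jog_arm", "body": {
  "deltas": [
    {"dx": 0,"dy": 0,"dz": 0,"rz": 0.8,"rx": 0,"ry": 0,"jaw": 1},
    {"dx": 0,"dy": 0,"dz": 0,"rz": 0.8,"rx": 0,"ry": 0,"jaw": 1},
    {"dx": 0,"dy": 0,"dz": 0,"rz": 0.8,"rx": 0,"ry": 0,"jaw": 1},
    {"dx": 0,"dy": 0,"dz": 0,"rz": 0.8,"rx": 0,"ry": 0,"jaw": 1},
    {"dx": 0,"dy": 0,"dz": 0.02,"rz": 0.8,"rx": 0,"ry": 0,"jaw": 1},
    {"dx": 0,"dy": 0,"dz": 0.02,"rz": 0.8,"rx": 0,"ry": 0,"jaw": 1},
    {"dx": 0,"dy": 0,"dz": 0,"rz": 0,"rx": 0,"ry": 0,"jaw": 1}
  ]
}}

```text
time_s: 13.75
tool_pos: [520.1, 1.2, 223.2]
orientation: [180.0, 0.0, 29.1]
contact_force: [-0.5, 0.6, 0.3]
grip_width: 0.145
gripper_force: 30.0
```

```bash
python3 st.py
```

```text
time_s 13.75
tool_pos [520.09   1.17 223.16]
orientation [1.7999e+02 1.0000e-02 2.9060e+01]
contact_force [-0.47  0.56  0.34]
wrist_torque [ 0.16  0.26 -0.05]
q [-36.82  14.37  39.19 107.19 -10.22  61.96 -54.61]
```

Emit:
{"method": "jog_arm", "body": {
  "deltas": [
    {"dx": 0,"dy": 0,"dz": 0.01,"rz": 0.6,"rx": 0,"ry": 0,"jaw": 1},
    {"dx": 0,"dy": 0,"dz": 0.01,"rz": 0.6,"rx": 0,"ry": 0,"jaw": 1},
    {"dx": 0,"dy": 0,"dz": 0.01,"rz": 0.6,"rx": 0,"ry": 0,"jaw": 1},
    {"dx": 0,"dy": 0,"dz": 0.01,"rz": 0.6,"rx": 0,"ry": 0,"jaw": 1},
    {"dx": 0,"dy": 0,"dz": 0.01,"rz": 0.6,"rx": 0,"ry": 0,"jaw": 1},
    {"dx": 0,"dy": 0,"dz": 0,"rz": 0,"rx": 0,"ry": 0,"jaw": 1}
  ]
}}

```text
time_s: 14.35
tool_pos: [520.3, 1.3, 222.4]
orientation: [180.0, -0.0, 17.1]
contact_force: [1.0, 0.9, 2.4]
grip_width: 0.148
gripper_force: 30.0
```

```bash
python3 st.py
```

```text
time_s 14.35
tool_pos [520.33   1.3  222.37]
orientation [ 1.7999e+02 -3.0000e-02  1.7140e+01]
contact_force [0.98 0.89 2.37]
wrist_torque [0.44 0.18 0.02]
q [-38.44  14.77  41.23 107.28 -10.99  61.91 -65.81]
```

Emit:
{"method": "jog_arm", "body": {
  "deltas": [
    {"dx": 0,"dy": 0,"dz": 0.01,"rz": 0.6,"rx": 0,"ry": 0,"jaw": 1},
    {"dx": 0,"dy": 0,"dz": 0.01,"rz": 0.6,"rx": 0,"ry": 0,"jaw": 1},
    {"dx": 0,"dy": 0,"dz": 0.01,"rz": 0.6,"rx": 0,"ry": 0,"jaw": 1},
    {"dx": 0,"dy": 0,"dz": 0.01,"rz": 0.6,"rx": 0,"ry": 0,"jaw": 1},
    {"dx": 0,"dy": 0,"dz": 0,"rz": 0.6,"rx": 0,"ry": 0,"jaw": 1},
    {"dx": 0,"dy": 0,"dz": 0,"rz": 0,"rx": 0,"ry": 0,"jaw": 1}
  ]
}}

```text
time_s: 14.95
tool_pos: [520.5, 1.1, 221.8]
orientation: [180.0, -0.1, 5.1]
contact_force: [-1.5, 0.5, 6.3]
grip_width: 0.145
gripper_force: 30.0
```

```bash
python3 st.py
```

```text
time_s 14.95
tool_pos [520.53   1.11 221.79]
orientation [ 1.7999e+02 -6.0000e-02  5.1300e+00]
contact_force [-1.5   0.47  6.31]
wrist_torque [ 0.19  0.21 -0.  ]
q [-40.12  15.21  43.4  107.36 -11.79  61.92 -77.01]
```

Emit:
{"method": "jog_arm", "body": {
  "deltas": [
    {"dx": 0,"dy": 0,"dz": 0,"rz": 0.6,"rx": 0,"ry": 0,"jaw": 1},
    {"dx": 0,"dy": 0,"dz": 0,"rz": 0.6,"rx": 0,"ry": 0,"jaw": 1},
    {"dx": 0,"dy": 0,"dz": 0,"rz": 0.6,"rx": 0,"ry": 0,"jaw": 1},
    {"dx": 0,"dy": 0,"dz": 0,"rz": 0.6,"rx": 0,"ry": 0,"jaw": 1},
    {"dx": 0,"dy": 0,"dz": 0,"rz": 0.6,"rx": 0,"ry": 0,"jaw": 1},
    {"dx": 0,"dy": 0,"dz": 0,"rz": 0,"rx": 0,"ry": 0,"jaw": 1}
  ]
}}

```text
time_s: 15.55
tool_pos: [520.7, 1.8, 221.8]
orientation: [-180.0, -0.1, -6.8]
contact_force: [2.2, 4.0, 5.3]
grip_width: 0.145
gripper_force: 30.0
```

```bash
python3 st.py
```

```text
time_s 15.55
tool_pos [520.72   1.81 221.81]
orientation [-1.7995e+02 -7.0000e-02 -6.8300e+00]
contact_force [2.24 3.96 5.29]
wrist_torque [ 1.14 -0.17  0.17]
q [-41.9   15.67  45.62 107.39 -12.67  62.03 -88.19]
```

Emit:
{"method": "jog_arm", "body": {
  "deltas": [
    {"dx": 0,"dy": 0,"dz": 0,"rz": 0.6,"rx": 0,"ry": 0,"jaw": 1},
    {"dx": 0,"dy": 0,"dz": 0,"rz": 0.6,"rx": 0,"ry": 0,"jaw": 1},
    {"dx": 0,"dy": 0,"dz": 0,"rz": 0.6,"rx": 0,"ry": 0,"jaw": 1},
    {"dx": 0,"dy": 0,"dz": 0,"rz": 0.6,"rx": 0,"ry": 0,"jaw": 1},
    {"dx": 0,"dy": 0,"dz": 0,"rz": 0,"rx": 0,"ry": 0,"jaw": 1}
  ]
}}

```text
time_s: 16.05
tool_pos: [520.8, 1.9, 221.8]
orientation: [-179.9, -0.1, -16.4]
contact_force: [2.6, 3.9, 4.7]
grip_width: 0.147
gripper_force: 30.0
```

```bash
python3 st.py
```

```text
time_s 16.05
tool_pos [520.82   1.91 221.84]
orientation [-1.7993e+02 -7.0000e-02 -1.6430e+01]
contact_force [2.61 3.88 4.71]
wrist_torque [ 1.33 -0.26  0.11]
q [-43.35  16.08  47.5  107.42 -13.41  62.13 -97.07]
```

Emit:
{"method": "jog_arm", "body": {
  "deltas": [
    {"dx": 0,"dy": 0,"dz": 0,"rz": 0.5,"rx": 0,"ry": 0,"jaw": 1},
    {"dx": 0,"dy": 0,"dz": 0,"rz": 0.5,"rx": 0,"ry": 0,"jaw": 1},
    {"dx": 0,"dy": 0,"dz": 0,"rz": 0.5,"rx": 0,"ry": 0,"jaw": 1},
    {"dx": 0,"dy": 0,"dz": 0,"rz": 0.5,"rx": 0,"ry": 0,"jaw": 1},
    {"dx": 0,"dy": 0,"dz": 0,"rz": 0.5,"rx": 0,"ry": 0,"jaw": 1},
    {"dx": 0,"dy": 0,"dz": 0,"rz": 0.5,"rx": 0,"ry": 0,"jaw": 1}
  ]
}}

```text
time_s: 16.65
tool_pos: [520.9, 2.0, 221.9]
orientation: [-179.9, -0.1, -28.4]
contact_force: [2.8, 4.5, 3.9]
grip_width: 0.144
gripper_force: 30.1
```

Emit:
{"method": "jog_arm", "body": {
  "deltas": [
    {"dx": 0,"dy": 0,"dz": 0,"rz": 0.5,"rx": 0,"ry": 0,"jaw": 1},
    {"dx": 0,"dy": 0,"dz": 0,"rz": 0.5,"rx": 0,"ry": 0,"jaw": 1},
    {"dx": 0,"dy": 0,"dz": 0,"rz": 0.5,"rx": 0,"ry": 0,"jaw": 1},
    {"dx": 0,"dy": 0,"dz": 0,"rz": 0.5,"rx": 0,"ry": 0,"jaw": 1},
    {"dx": 0,"dy": 0,"dz": 0,"rz": 0.5,"rx": 0,"ry": 0,"jaw": 1},
    {"dx": 0,"dy": 0,"dz": 0,"rz": 0.5,"rx": 0,"ry": 0,"jaw": 1}
  ]
}}

```text
time_s: 17.25
tool_pos: [521.0, 2.0, 221.9]
orientation: [-179.9, -0.1, -40.4]
contact_force: [2.8, 5.2, 4.5]
grip_width: 0.146
gripper_force: 30.1
```

```bash
python3 st.py
```

```text
time_s 17.25
tool_pos [521.     2.02 221.88]
orientation [-1.7989e+02 -5.0000e-02 -4.0400e+01]
contact_force [2.79 5.21 4.51]
wrist_torque [ 1.41 -0.58  0.29]
q [ -47.06   17.37   52.49  107.49  -15.55   62.5  -118.97]
```

Emit:
{"method": "jog_arm", "body": {
  "deltas": [
    {"dx": 0,"dy": 0,"dz": 0,"rz": 0.5,"rx": 0,"ry": 0,"jaw": 1},
    {"dx": 0,"dy": 0,"dz": 0,"rz": 0.5,"rx": 0,"ry": 0,"jaw": 1},
    {"dx": 0,"dy": 0,"dz": 0,"rz": 0.5,"rx": 0,"ry": 0,"jaw": 1},
    {"dx": 0,"dy": 0,"dz": 0,"rz": 0.5,"rx": 0,"ry": 0,"jaw": 1},
    {"dx": 0,"dy": 0,"dz": 0,"rz": 0,"rx": 0,"ry": 0,"jaw": 1}
  ]
}}

```text
time_s: 17.75
tool_pos: [520.9, 1.9, 221.8]
orientation: [-179.9, -0.0, -48.4]
contact_force: [2.1, 3.6, 5.7]
grip_width: 0.148
gripper_force: 30.0
```

```bash
python3 st.py
```

```text
time_s 17.75
tool_pos [520.89   1.89 221.82]
orientation [-1.799e+02 -3.000e-02 -4.841e+01]
contact_force [2.08 3.65 5.65]
wrist_torque [ 1.27 -0.41 -0.  ]
q [ -48.34   17.91   54.28  107.53  -16.38   62.67 -126.17]
```

Emit:
{"method": "jog_arm", "body": {
  "deltas": [
    {"dx": 0,"dy": 0,"dz": 0,"rz": 0.5,"rx": 0,"ry": 0,"jaw": 1},
    {"dx": 0,"dy": 0,"dz": 0,"rz": 0.5,"rx": 0,"ry": 0,"jaw": 1},
    {"dx": 0,"dy": 0,"dz": 0,"rz": 0.5,"rx": 0,"ry": 0,"jaw": 1},
    {"dx": 0,"dy": 0,"dz": 0,"rz": 0.5,"rx": 0,"ry": 0,"jaw": 1},
    {"dx": 0,"dy": 0,"dz": 0,"rz": 0,"rx": 0,"ry": 0,"jaw": 1}
  ]
}}

```text
time_s: 18.25
tool_pos: [521.0, 2.0, 221.8]
orientation: [-179.9, -0.0, -56.4]
contact_force: [2.1, 4.7, 4.7]
grip_width: 0.148
gripper_force: 30.0
```

```bash
python3 st.py
```

```text
time_s 18.25
tool_pos [520.97   1.96 221.83]
orientation [-1.7989e+02 -2.0000e-02 -5.6400e+01]
contact_force [2.11 4.75 4.7 ]
wrist_torque [ 1.46 -0.46  0.22]
q [ -49.62   18.51   56.1   107.55  -17.28   62.86 -133.29]
```

The torque valley near yaw -48 fits the third click. One more click, to the valley near -63, puts it safely mid-range.

Emit:
{"method": "jog_arm", "body": {
  "deltas": [
    {"dx": 0,"dy": 0,"dz": 0,"rz": 0.5,"rx": 0,"ry": 0,"jaw": 1},
    {"dx": 0,"dy": 0,"dz": 0,"rz": 0.5,"rx": 0,"ry": 0,"jaw": 1},
    {"dx": 0,"dy": 0,"dz": 0,"rz": 0.5,"rx": 0,"ry": 0,"jaw": 1},
    {"dx": 0,"dy": 0,"dz": 0,"rz": 0.2,"rx": 0,"ry": 0,"jaw": 1},
    {"dx": 0,"dy": 0,"dz": 0,"rz": 0,"rx": 0,"ry": 0,"jaw": 1}
  ]
}}

```text
time_s: 18.75
tool_pos: [520.8, 1.8, 221.8]
orientation: [-179.9, -0.0, -63.2]
contact_force: [0.9, 3.9, 6.0]
grip_width: 0.145
gripper_force: 30.0
```

```bash
python3 st.py
```

```text
time_s 18.75
tool_pos [520.81   1.81 221.79]
orientation [-179.91   -0.    -63.17]
contact_force [0.91 3.92 6.03]
wrist_torque [ 1.17 -0.26 -0.02]
q [ -50.7    19.06   57.69  107.58  -18.09   63.06 -139.26]
```

Valley confirmed (torque ≈ 0). Releasing, then going up.

Emit:
{"method": "jog_arm", "body": {
  "deltas": [
    {"dx": 0,"dy": 0,"dz": 0,"rz": 0,"rx": 0,"ry": 0,"jaw": 0.4},
    {"dx": 0,"dy": 0,"dz": 0,"rz": 0,"rx": 0,"ry": 0,"jaw": 0.4},
    {"dx": 0,"dy": 0,"dz": 0,"rz": 0,"rx": 0,"ry": 0,"jaw": 0.4},
    {"dx": 0,"dy": 0,"dz": 0,"rz": 0,"rx": 0,"ry": 0,"jaw": 0.4},
    {"dx": 0,"dy": 0,"dz": -0.3,"rz": 0,"rx": 0,"ry": 0,"jaw": 0.4},
    {"dx": 0,"dy": 0,"dz": -1,"rz": 0,"rx": 0,"ry": 0,"jaw": 0.4},
    {"dx": 0,"dy": 0,"dz": -1,"rz": 0,"rx": 0,"ry": 0,"jaw": 0.4},
    {"dx": 0,"dy": 0,"dz": -1,"rz": 0,"rx": 0,"ry": 0,"jaw": 0.4},
    {"dx": 0,"dy": 0,"dz": -1,"rz": 0,"rx": 0,"ry": 0,"jaw": 0.4},
    {"dx": 0,"dy": 0,"dz": -1,"rz": 0,"rx": 0,"ry": 0,"jaw": 0.4}
  ]
}}

```text
time_s: 19.75
tool_pos: [520.0, 1.1, 328.5]
orientation: [-180.0, -0.0, -63.4]
contact_force: [-0.2, 0.0, 0.6]
grip_width: 0.298
gripper_force: 0.0
```

```bash
python3 - <<'E'
from plan import *
w=snap('wrist'); s=snap('side')
hsv=cv2.cvtColor(w['color'],cv2.COLOR_RGB2HSV)
m=cv2.inRange(hsv,(0,150,90),(6,255,255))|cv2.inRange(hsv,(174,150,90),(180,255,255))
c=max(cv2.findContours(m,0,1)[0],key=cv2.contourArea)
P=onplane(w,c.reshape(-1,2),236)[:,:2]; print(cv2.minAreaRect(P.astype(np.float32)))
a=cv2.resize(w['color'],(480,300)); b=cv2.resize(s['color'][135:215,255:345],(320,300),interpolation=cv2.INTER_CUBIC)
cv2.imwrite('pics/fin.png',np.hstack([a,b])[:,:,::-1])
E
```

```text
((520.63916015625, 1.1223583221435547), (11.29775619506836, 49.41156768798828), 26.718936920166016)
```

View pics/fin.png

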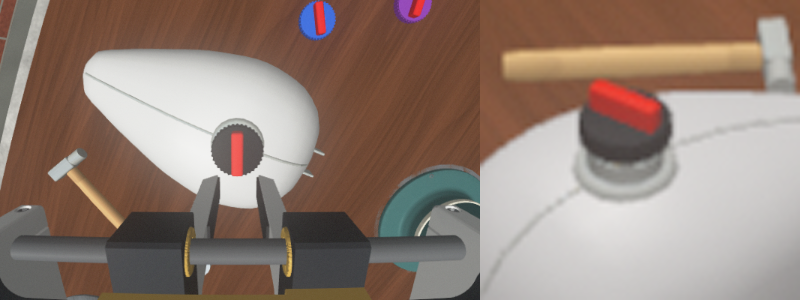

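The final picture shows the cap at (237,148), seated level on the neck, with its bar still at -63° and the gripper clear of it. Handing in.

```bash
python3 -c "
from rig import sign_off; print(sign_off())"
```

```text
the job is handed in; nothing more can be done
None
```

I put the filler cap in the neck, turned it clockwise to its stop and let go; my estimate from the wrist torque is four ratchet clicks. I handed the job in at about 20 s, and the hand-in gave no verdict.

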